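# Point out a lamp and its plug-in charger as one lot, then log them

### The arm

A 7-joint arm with a two-finger parallel gripper is mounted at the origin on the work surface. World frame = base frame: x ahead of the robot, y to its left, z up, the work surface at z = 0. Lengths are in m, angles in rad, forces in N, time in s.
With the tool pointing down it reaches from about 0.35 to 0.9 m from the base axis. Payload 19.9 kg.
Tool frame: the origin (TCP) lies between the finger pads, 19 mm behind the fingertips; this is the grasp point; z points along the fingers, y is the line along which they close (so a half turn about z gives the same grasp; the last joint's range is limited). The gripper opens to 94 mm and grips with 3 to 60 N. Pads are 16 mm wide; open, the fingers measure 119 mm over their backs; the gripper's body (75 mm by 177 mm) begins 78 mm behind the grasp point.
Start: joints at [-1.252, 0.417, -0.01, 1.614, 0.005, 1.111, -0.053], TCP at [0.221, 0.585, 0.224] pointing down, gripper open.
Joint ranges: [-2.81, 2.81], [-0.39, 2.02], [-1.27, 1.25], [0.06, 2.57], [-1.19, 4.33], [0.19, 2], [-2.82, 2.82]. Speed limits (rad/s): [1.89, 1.89, 2.39, 2.39, 3.01, 3.01, 3.01].

### API

Orientations are given as a unit quaternion [w, x, y, z].
In Python, from cell import robot gives the robot as it stands.
- The arm moves only by the tool tcp_steps, called after "Request:" as name(argument=value, ...) on one line, values as JSON. Schema: {"type":"object","properties":{"motion":{"type":"object","properties":{"rows":{"type":"array","items":{"type":"array","items":{"type":"number"},"minItems":4,"maxItems":4},"minItems":1,"maxItems":8}},"additionalProperties":false,"required":["rows"]},"aperture":{"type":"number"},"grip_n":{"type":"number"},"only":{"type":"string"},"quiet":{"type":"boolean"},"lines":{"type":"string"}},"required":["motion"],"additionalProperties":false}. motion is an object whose key "rows" holds a list of rows, 1 to 8 of them, each of 4 numbers: dx, dy, dz in m, then a turn about the tool's z in rad; each row is the pose to reach, as a shift and turn from the pose commanded when the call began, along the tool's axes at that moment; what a row does not reach only later rows make up. A row lasts 1/12 s, in which the tool goes at most 0.0417 m and 0.125 rad, less where a joint would pass 70% of its speed; a pose out of reach is approached as far as the arm can. aperture is the opening from 0.0 (shut) to 1.0 (fully open), set as the call begins (left out keeps the last). The fingers move at their own pace and stop on an object; grip_n is the grip in N (left out, the last holds). Time passes only in rows, so rows that do not move let the fingers close. The tool returns the time, the measured TCP pose, the force, the opening and the grip force at its end. only (a regular expression) keeps the lines of the reply that match it, lines (a string "A,B") keeps lines A to B, and quiet returns only ok. Input that does not fit is refused with a message, and nothing moves.
- robot.observe(): the state, without advancing time (a new reading comes with each control period).
- robot.grab_frame(name): name is "side" or "top" or "wrist"; returns a dict with "img" (480x640x3 uint8, blue, green, red), "vfov" (degrees; the focal length in pixels is half the picture's height over the tangent of half this angle, whatever the lens; pixels are square), "cx", "cy" (the principal point, pixels), "dist" ([k1, k2, p1, p2, k3] as OpenCV has them; the pictures are not rectified), "pose" (4x4, takes a point from camera to world coordinates); the wrist camera has in their place "T_tool_cam" (4x4, takes a point from camera to tool coordinates, whose origin is the TCP and whose axes are the flange's). Camera axes: x right, y up, looking along -z (the intrinsics and any distortion apply to the point x, -y, -z); pixel columns grow to the right and rows downward; lengths in m; the calibration is good to about 2 mm. A picture is of the moment at which its call begins: read the wrist's pose just before it. There is no depth.
- robot.finish_job(): hands the job in; it is judged then, once.
The state is a dict: "time_s": time; "q": joint angles; "dq": joint speeds; "joint_torque": joint torques, N m; "tool_pos": TCP position; "eef_rot": TCP orientation; "force": force on the tool from outside, world axes, zero at the start; "ft_torque": the same for the moment, N m; "finger_gap": opening from 0.0 (shut) to 1.0 (fully open); "grasp_force": force on a finger pad.
Only numpy, scipy, OpenCV 4.12 (cv2) and the standard library are available. Lean on these libraries where they do the work, as an engineer would, in place of code of your own. Each camera call takes 0.05 s, during which the arm holds its last target. There are 200 camera calls.

### The job

The lamp and its white plug-in charger are to be sold as one lot: with the fingers downward, point at the white charging disc on the lamp's wooden base, the fingertips two or three centimetres above its middle, and stay there for two seconds, then point at the middle of the charger in the same way for two seconds. Then press the green button on the grey logging box fully down with the fingertips, and draw back off it. Do not touch, move or lift the lamp, the charger or any of the other goods.

Things in the scene. Friction and masses are not known exactly. Their poses are not given: they have to be found in the camera images.
- lamp: Desk lamp, fixed. Round wooden base 240 mm across, 18 mm thick; origin at the centre of its underside. White post (16 mm across) at x = +80, y = +60 mm of its frame; 385 mm up, a thin white arm runs 310 mm along the lamp's +y to a lamp head (90 mm across, lowest point about 309 mm up). At yaw 0 the post is on the side away from the robot; yaw is at most 0.35 rad either way.
- charging_disc (a point): Centre of the upper face of the round white charging disc (54 mm across, grey plus sign on it, standing 2 mm proud) on the lamp's base; it lies at x = -30, y = 0, z = +20 mm of the lamp's frame, about 125 mm from the post. z up.
- charger: The white plug-in charger: loose square block 52 x 52 x 28 mm lying flat, with a round collar and two steel pins that stand out 27 mm together from its -x side. Origin at the centre of the block's underside, z up. It lies at any yaw. Mass about 0.08 kg. (The other white thing is a rounded computer mouse.)
- charger_top (a point): Centre of the upper face of the charger's block, 28 mm above the table.
- logger: Grey logging box, 110 x 100 x 40 mm, fixed to the table; origin at the centre of its underside. The black strip on its top is on its +x side.
- log_top (a point): Centre of the top of the round green push button (34 mm across) on the logging box, in a black housing; about 62 mm above the table when not pressed. It is pressed straight down.
- log (a joint): Travel of the green button: 0 when up, 0.006 m when fully down. A spring lifts it again; fully down takes about 5 N.
- mouse: White computer mouse with a black wheel, 100 x 56 x 34 mm, loose; origin at the centre of its underside. Leave alone.
- pocket_calculator: Blue pocket calculator, 102 x 62 x 14 mm, loose; origin at the centre of its underside. Leave alone.
- stapler: Stapler, red above, black below, 110 x 32 x 44 mm, loose; origin at the centre of its underside. Leave alone.
- paint_tube: Black paint tube with a white cap, about 141 x 46 x 26 mm lying along its x, loose; origin at its middle on the underside. Leave alone.
- desk_calculator: Black desk calculator, 85 x 120 x 30 mm, loose; origin at the centre of its underside. Leave alone.

How it is judged:
By the outcome, as a careful person would: the job done as asked, in the order asked, and still so for the second after the job is handed in, with the robot touching nothing.
It also fails if it takes over 61 s, if anything falls off the work surface, if the arm or the gripper's body presses on something with over 40 N, if the wrist force passes 120 N, or if a joint passes its speed limit or range.

## Working session

There is one attempt and no reset: what is moved stays moved. The work goes in short steps, Python scripts to look and compute and a tool call to move; the robot and the scene stay as the last step left them, time stands still between calls to the robot, and variables do not carry over. Pictures are saved under pics/ and viewed, at most 10 in all, crops included, and the job is handed in when it is done.

```bash
ls; mkdir -p pics; python3 - <<'E'
from cell import robot
import cv2,pickle
o=robot.observe();print(o['time_s'],o['tool_pos'],o['eef_rot'],o['finger_gap'])
d={}
for n in("top","side"):
    f=robot.grab_frame(n);d[n]=f;cv2.imwrite(f"pics/{n}0.png",f["img"]);print(n,f["vfov"],f["cx"],f["cy"],f["dist"],f["pose"])
pickle.dump(d,open("f0.pkl","wb"))
E
```

```text
cell.py
pics
0.0 [0.22053588 0.58442926 0.22363274] [-5.19305536e-05  1.79419958e-01  9.83772390e-01 -6.00530093e-04] 0.997221288721995
top 53.5462872494521 318.45656560580153 235.47026393311654 [0.01645382 0.         0.         0.         0.        ] [[-0.02280614  0.98387345 -0.17740608  0.43290195]
 [-0.99962805 -0.01978723  0.01876781 -0.02555577]
 [ 0.01495477  0.17776811  0.98395877  1.07574009]
 [ 0.          0.          0.          1.        ]]
side 52.53358640122072 316.8069542002245 235.43697291984427 [-0.12226383  0.          0.          0.          0.        ] [[ 0.82166744  0.29945681 -0.4849621   0.13614467]
 [-0.5694386   0.39466158 -0.72109772 -0.71542325]
 [-0.02454172  0.86865865  0.49480284  0.53088176]
 [ 0.          0.          0.          1.        ]]
```

View pics/top0.png

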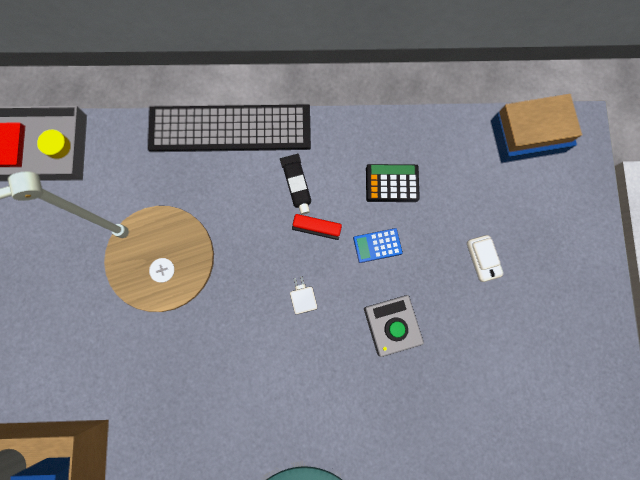

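View pics/side0.png

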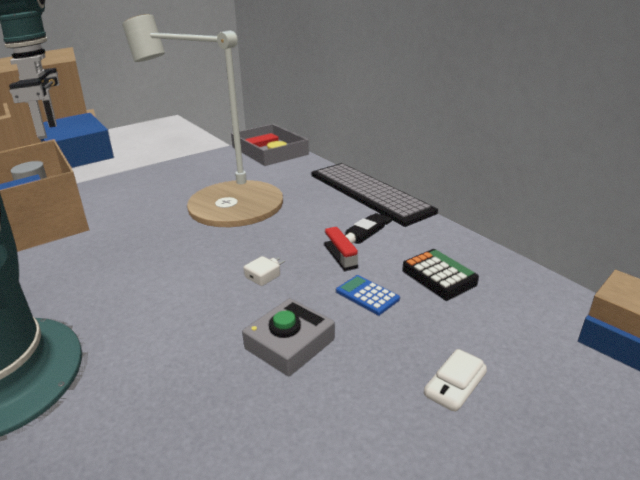

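The top view shows the disc at about (161,270), the charger block at (303,300) with its pins upward, and the green button at (397,329). The lamp post foot is near (122,230). The side view shows the same layout, with the disc at (227,202), the charger at (262,270) and the button at (285,320).

```bash
cat > h.py <<'E'
import numpy as np,cv2,pickle
def K(f):
    F=240/np.tan(np.radians(f["vfov"])/2);return np.array([[F,0,f["cx"]],[0,F,f["cy"]],[0,0,1]])
def ray(f,uv,P=None):
    x,y=cv2.undistortPoints(np.array([[uv]],float),K(f),np.array(f["dist"]))[0,0]
    P=f["pose"] if P is None else P
    return P[:3,3],P[:3,:3]@np.array([x,-y,-1])
def plane(f,uv,z,P=None):
    c,d=ray(f,uv,P);return c+d*(z-c[2])/d[2]
def tri(a,b):
    (c,d),(e,g)=a,b;s=np.linalg.lstsq(np.c_[d,-g],e-c,rcond=None)[0]
    p,q=c+d*s[0],e+g*s[1];return (p+q)/2,np.linalg.norm(p-q)
def blob(img,kind,roi):
    x0,y0,x1,y1=roi;h=cv2.cvtColor(img,cv2.COLOR_BGR2HSV)[y0:y1,x0:x1]
    m=cv2.inRange(h,(0,0,170),(179,45,255)) if kind=="w" else cv2.inRange(h,(50,110,50),(80,255,255))
    m=cv2.morphologyEx(m,cv2.MORPH_CLOSE,np.ones((7,7)))
    if kind=="w": m=cv2.morphologyEx(m,cv2.MORPH_OPEN,np.ones((7,7)))
    c=max(cv2.findContours(m,0,2)[0],key=cv2.contourArea)
    r=cv2.minAreaRect(c);M=cv2.moments(c)
    return np.array([M["m10"]/M["m00"]+x0,M["m01"]/M["m00"]+y0]),r[1],r[2]
E
python3 - <<'E'
from h import *
d=pickle.load(open("f0.pkl","rb"))
R={"disc":("w",.020,(140,250,185,292),(210,192,242,212)),"charger":("w",.028,(280,275,330,325),(238,250,284,290)),"button":("g",.062,(375,310,420,350),(268,305,300,330))}
for n,(k,z,a,b) in R.items():
    u,s,an=blob(d["top"]["img"],k,a);v,s2,_=blob(d["side"]["img"],k,b)
    print(n,u,s,an,v,s2,"top",plane(d["top"],u,z),"side",plane(d["side"],v,z),"tri",tri(ray(d["top"],u),ray(d["side"],v)))
print("post",plane(d["top"],(122,232),.018), plane(d["side"],(240,181),.018),"collar",plane(d["top"],(299,284),.014))
for p in [(295,288),(315,311),(292,313),(312,288)]: print(plane(d["top"],p,.028))
E
python3 -c "
import cv2;a=cv2.imread('pics/top0.png');b=cv2.imread('pics/side0.png')
cv2.imwrite('pics/c.png',cv2.hconcat([cv2.resize(a[265:325,270:350],(400,300),interpolation=2),cv2.resize(b[235:295,225:305],(400,300),interpolation=2)]))"
```

```text
disc [161.232189   269.72720561] (23.0, 24.0) 90.0 [225.54421769 201.96938776] (10.0, 17.0) top [0.55327301 0.30375282 0.02      ] side [0.5527296  0.30110118 0.02      ] tri (array([0.55367894, 0.30410497, 0.01854482]), np.float64(0.0005213150202564603))
charger [302.79778393 298.14188981] (30.55948829650879, 22.79834747314453) 75.96376037597656 [262.31392405 265.57510549] (18.0, 29.0) top [ 0.48339052 -0.00815824  0.028     ] side [ 0.48071774 -0.01494244  0.028     ] tri (array([ 0.4838147 , -0.00816719,  0.02319203]), np.float64(0.0004236744860505998))
button [396.80964686 328.99827735] (16.26345443725586, 15.55634880065918) 45.0 [283.94566353 320.09822362] (18.0, 22.0) top [ 0.41336412 -0.20444687  0.062     ] side [ 0.41008445 -0.21330184  0.062     ] tri (array([ 0.41363808, -0.20584845,  0.05519646]), np.float64(0.0009027777315841277))
post [0.64037643 0.39461229 0.018     ] [0.64256051 0.4008495  0.018     ] collar [ 5.15473953e-01 -4.58955061e-06  1.40000000e-02]
[0.50582902 0.00855681 0.028     ]
[ 0.45506427 -0.03421505  0.028     ]
[0.45190958 0.01581345 0.028     ]
[ 0.50501306 -0.02870527  0.028     ]
```

View pics/c.png

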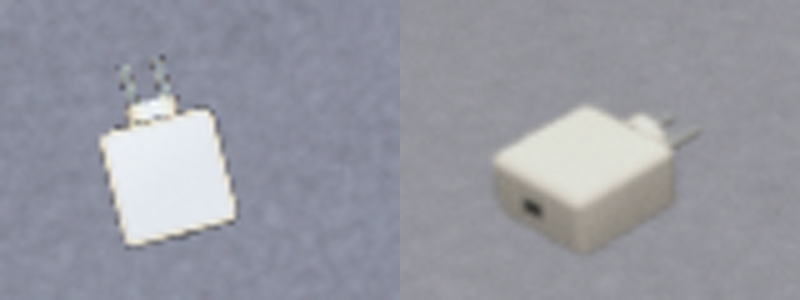

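```bash
cat >> h.py <<'E'
from scipy.spatial.transform import Rotation as Rt
def state(robot):
    o=robot.observe();w,x,y,z=o["eef_rot"];T=np.eye(4);T[:3,:3]=Rt.from_quat([x,y,z,w]).as_matrix();T[:3,3]=o["tool_pos"];return o,T
def togo(robot,p):
    o,T=state(robot);print(round(o["time_s"],2),"pos",T[:3,3].round(4),"F",np.round(o["force"],1),"shift",(T[:3,:3].T@(np.array(p)-T[:3,3])).round(4),"ydir",T[:3,1].round(2),"zdir",T[:3,2].round(3))
E
```

Request:
tcp_steps(motion={"rows": [[-0.034, -0.012, 0, -0.1], [-0.068, -0.024, 0, -0.2], [-0.102, -0.036, 0, -0.3], [-0.136, -0.048, 0, -0.4], [-0.17, -0.06, 0, -0.5], [-0.204, -0.072, 0, -0.6], [-0.24, -0.085, 0, -0.7], [-0.274, -0.097, 0, -0.7]]}, aperture=0.0, grip_n=10)

```text
time_s: 0.77
tool_pos: [0.444, 0.3955, 0.2241]
eef_rot: [-0.0, -0.172, 0.985, -0.0]
force: [0.8, 0.2, 0.1]
finger_gap: 0.472
grasp_force: 0.0
```

```bash
python3 - <<'E'
from h import *
from cell import robot
d=pickle.load(open("f0.pkl","rb"))
print(plane(d["top"],(303.4,300.3),.028),plane(d["side"],(261.4,265.4),.028))
o,T=state(robot);f=robot.grab_frame("wrist");print(f["T_tool_cam"].round(3),f["vfov"])
pickle.dump((f,T),open("w1.pkl","wb"));cv2.imwrite("pics/w1.png",f["img"])
togo(robot,(.5530,.3030,.12))
E
```

```text
[ 0.47868836 -0.00939345  0.028     ] [ 0.47961202 -0.01336255  0.028     ]
[[ 0.001  0.971  0.24   0.069]
 [ 1.    -0.    -0.     0.   ]
 [-0.     0.24  -0.971 -0.16 ]
 [ 0.     0.     0.     1.   ]] 69.40422933421944
0.82 pos [0.4499 0.3898 0.224 ] F [ 6.  -8.1 -0.8] shift [-0.0689 -0.1154  0.1045] ydir [-0.33  0.95 -0.  ] zdir [ 0.002 -0.003 -1.   ]
```

View pics/w1.png

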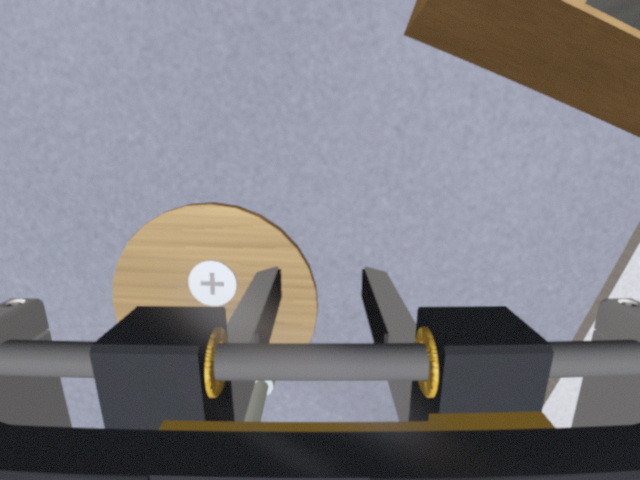

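The wrist view shows the charging disc at (212,283) on the base, and the post at the lower middle beyond the fingers. The camera is on the robot side, away from the post.

Request:
tcp_steps(motion={"rows": [[-0.017, -0.029, 0.02, 0], [-0.034, -0.058, 0.04, 0], [-0.05, -0.087, 0.06, 0], [-0.068, -0.115, 0.08, 0], [-0.068, -0.115, 0.08, 0], [-0.068, -0.115, 0.08, 0]]})

```text
time_s: 1.32
tool_pos: [0.5456, 0.3094, 0.1425]
eef_rot: [-0.001, -0.167, 0.986, -0.001]
force: [-1.0, 0.6, 0.1]
finger_gap: 0.016
grasp_force: 0.0
```

```bash
python3 - <<'E'
from h import *
from cell import robot
f,T=pickle.load(open("w1.pkl","rb"))
u,s,_=blob(f["img"],"w",(185,255,240,310));print(u,s,plane(f,u,.02,T@f["T_tool_cam"]))
o,T=state(robot);f=robot.grab_frame("wrist");pickle.dump((f,T),open("w2.pkl","wb"));cv2.imwrite("pics/w2.png",f["img"])
togo(robot,(.5530,.3030,.064))
E
```

```text
[212.04942966 283.21537208] (49.497474670410156, 45.25482940673828) [0.55403663 0.30532448 0.02      ]
1.37 pos [0.5449 0.3112 0.1436] F [0.3 0.1 1.3] shift [-0.005  -0.0104  0.0796] ydir [-0.33  0.94 -0.  ] zdir [-0.001 -0.001 -1.   ]
```

View pics/w2.png

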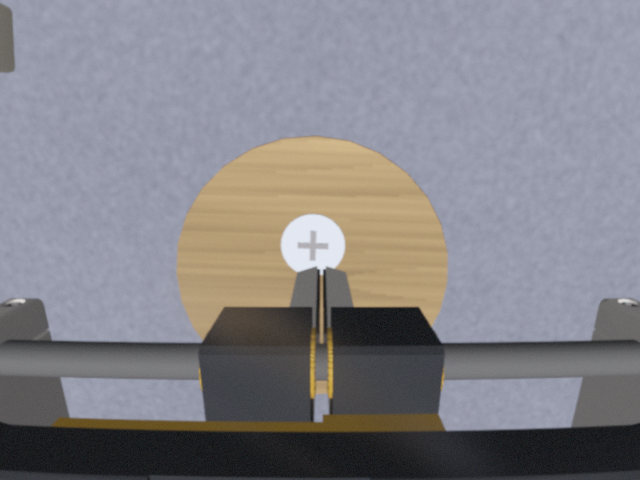

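The fingers are shut and the disc is at (313,245), just ahead of the tips. Next I centre over it, lower and hold.

Request:
tcp_steps(motion={"rows": [[-0.003, -0.005, 0.02, 0], [-0.006, -0.0095, 0.04, 0], [-0.006, -0.0095, 0.06, 0], [-0.006, -0.0095, 0.08, 0], [-0.006, -0.0095, 0.08, 0], [-0.006, -0.0095, 0.08, 0], [-0.006, -0.0095, 0.08, 0], [-0.006, -0.0095, 0.08, 0]]})

```text
time_s: 2.03
tool_pos: [0.5544, 0.3053, 0.066]
eef_rot: [0.001, -0.169, 0.986, 0.0]
force: [-0.0, -0.2, -0.0]
finger_gap: 0.005
grasp_force: 0.0
```

```bash
python3 - <<'E'
from h import *
from cell import robot
f,T=pickle.load(open("w2.pkl","rb"))
u,s,_=blob(f["img"],"w",(275,208,350,266));print(u,s,plane(f,(313,245),.02,T@f["T_tool_cam"]))
togo(robot,(.5535,.3040,.064))
f=robot.grab_frame("top");cv2.imwrite("pics/t2.png",f["img"][100:340,60:380])
f=robot.grab_frame("side");cv2.imwrite("pics/s2.png",cv2.resize(f["img"][60:260,130:370],(720,600)))
E
```

```text
[312.48337504 241.43939936] (51.0, 65.0) [0.55379133 0.30535969 0.02      ]
2.03 pos [0.5544 0.3053 0.066 ] F [-0.  -0.2 -0. ] shift [ 0.0013 -0.001   0.002 ] ydir [-0.33  0.94  0.  ] zdir [ 0.002  0.001 -1.   ]
```

View pics/s2.png

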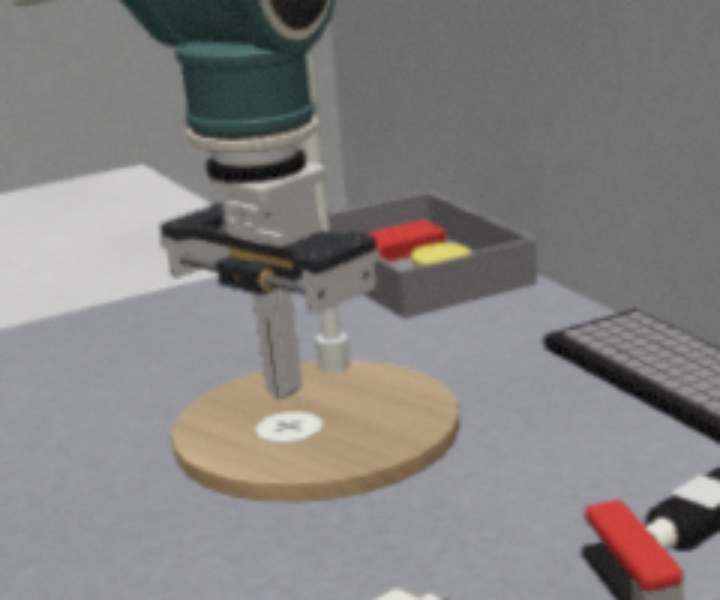

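The fingertips are centred above the disc, about 27 mm up, clear of the post and with no force. I hold here.

Request:
tcp_steps(motion={"rows": [[0, 0, 0.002, 0], [0, 0, 0.002, 0], [0, 0, 0.002, 0], [0, 0, 0.002, 0], [0, 0, 0.002, 0], [0, 0, 0.002, 0], [0, 0, 0.002, 0], [0, 0, 0.002, 0]]})

```text
time_s: 2.8
tool_pos: [0.554, 0.3045, 0.0623]
eef_rot: [0.0, -0.169, 0.986, -0.0]
force: [-0.5, -0.3, 1.0]
finger_gap: 0.006
grasp_force: 0.0
```

Request:
tcp_steps(motion={"rows": [[0, 0, 0, 0], [0, 0, 0, 0], [0, 0, 0, 0], [0, 0, 0, 0], [0, 0, 0, 0], [0, 0, 0, 0], [0, 0, 0, 0], [0, 0, 0, 0]]})

```text
time_s: 3.47
tool_pos: [0.554, 0.3045, 0.0623]
eef_rot: [0.0, -0.169, 0.986, -0.0]
force: [-0.5, -0.6, 0.8]
finger_gap: 0.006
grasp_force: 0.0
```

Request:
tcp_steps(motion={"rows": [[0, 0, 0, 0], [0, 0, 0, 0], [0, 0, 0, 0], [0, 0, 0, 0], [0, 0, 0, 0], [0, 0, 0, 0], [0, 0, 0, 0], [0, 0, 0, 0]]})

```text
time_s: 4.13
tool_pos: [0.5539, 0.3045, 0.0623]
eef_rot: [-0.0, -0.169, 0.986, -0.0]
force: [-0.0, -0.2, 0.4]
finger_gap: 0.006
grasp_force: 0.0
```

Request:
tcp_steps(motion={"rows": [[0, 0, 0, 0], [0, 0, 0, 0], [0, 0, 0, 0], [0, 0, 0, 0], [0, 0, 0, 0], [0, 0, 0, 0], [0, 0, 0, 0], [0, 0, 0, 0]]})

```text
time_s: 4.8
tool_pos: [0.554, 0.3045, 0.0623]
eef_rot: [0.0, -0.169, 0.986, -0.0]
force: [-1.1, -0.5, -0.9]
finger_gap: 0.006
grasp_force: 0.0
```

```bash
python3 - <<'E'
from h import *
from cell import robot
togo(robot,(.4788,-.0110,.072))
E
```

```text
4.8 pos [0.554  0.3045 0.0623] F [-1.1 -0.5 -0.9] shift [ 0.1759 -0.2725 -0.0097] ydir [-0.33  0.94 -0.  ] zdir [ 0. -0. -1.]
```

Request:
tcp_steps(motion={"rows": [[0, 0, -0.04, 0], [0.01, -0.015, -0.08, 0], [0.03, -0.045, -0.1, 0], [0.05, -0.077, -0.1, 0], [0.07, -0.109, -0.1, 0], [0.09, -0.14, -0.1, 0], [0.11, -0.171, -0.1, 0], [0.13, -0.202, -0.1, 0]]})

```text
time_s: 5.47
tool_pos: [0.4979, 0.0692, 0.1625]
eef_rot: [0.0, -0.169, 0.986, 0.0]
force: [1.1, -0.3, -0.6]
finger_gap: 0.005
grasp_force: 0.0
```

Request:
tcp_steps(motion={"rows": [[0.017, -0.027, 0, 0], [0.034, -0.053, 0, 0], [0.046, -0.0705, 0, 0], [0.046, -0.0705, 0, 0], [0.046, -0.0705, 0, 0], [0.046, -0.0705, 0, 0]]})

```text
time_s: 5.97
tool_pos: [0.4789, -0.0103, 0.1624]
eef_rot: [0.0, -0.169, 0.986, 0.0]
force: [-0.4, -0.5, 0.1]
finger_gap: 0.007
grasp_force: 0.0
```

```bash
python3 - <<'E'
from h import *
from cell import robot
o,T=state(robot);f=robot.grab_frame("wrist");pickle.dump((f,T),open("w3.pkl","wb"));cv2.imwrite("pics/w3.png",f["img"])
togo(robot,(.4788,-.0110,.072))
E
```

```text
6.02 pos [ 0.4789 -0.0101  0.1623] F [0.4 0.2 0.6] shift [ 0.0005 -0.0009  0.0903] ydir [-0.33  0.94  0.  ] zdir [ 0.  0. -1.]
```

View pics/w3.png

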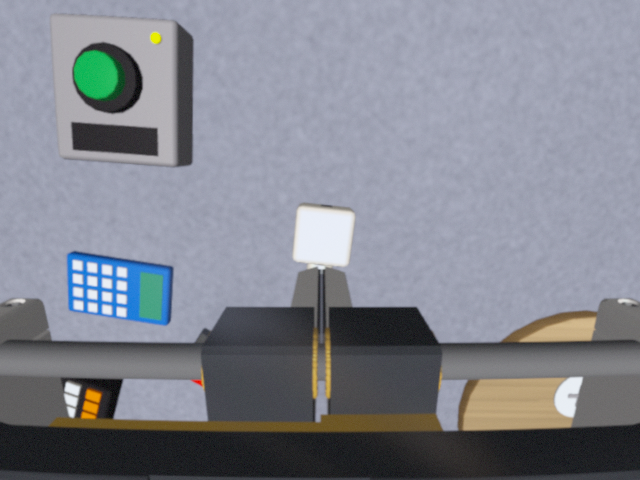

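The charger's top face is centred at about (324,236), with its pins toward the fingers. The green button top is at (97,75).

```bash
python3 - <<'E'
from h import *
from cell import robot
f,T=pickle.load(open("w3.pkl","rb"));P=T@f["T_tool_cam"]
u,s,_=blob(f["img"],"w",(280,190,370,268));print(u,s)
for p in (u,(324,236.3)):print(plane(f,p,.028,P))
u,s,_=blob(f["img"],"g",(60,30,150,120));print(u,s,plane(f,u,.062,P))
togo(robot,(.4795,-.0100,.071))
E
```

```text
[324.5 228.5] (77.0, 89.0)
[ 0.47309798 -0.00875162  0.028     ]
[ 0.47981254 -0.0068205   0.028     ]
[98.68673996 75.24995835] (50.0, 51.0) [ 0.41464952 -0.20034518  0.062     ]
6.02 pos [ 0.4789 -0.0101  0.1623] F [0.4 0.2 0.6] shift [-0.0005 -0.0001  0.0913] ydir [-0.33  0.94  0.  ] zdir [ 0.  0. -1.]
```

Request:
tcp_steps(motion={"rows": [[0, 0.001, 0.03, 0], [0, 0.001, 0.06, 0], [0, 0.001, 0.08, 0], [0, 0.001, 0.091, 0], [0, 0.001, 0.091, 0], [0, 0.001, 0.091, 0], [0, 0.001, 0.091, 0], [0, 0.001, 0.091, 0]]})

```text
time_s: 6.68
tool_pos: [0.479, -0.0098, 0.0722]
eef_rot: [0.001, -0.169, 0.986, -0.0]
force: [0.1, -0.3, -0.6]
finger_gap: 0.004
grasp_force: 0.0
```

Request:
tcp_steps(motion={"rows": [[0, 0, 0, 0], [0, 0, 0, 0], [0, 0, 0, 0], [0, 0, 0, 0], [0, 0, 0, 0], [0, 0, 0, 0], [0, 0, 0, 0], [0, 0, 0, 0]]})

```text
time_s: 7.35
tool_pos: [0.4783, -0.0101, 0.0713]
eef_rot: [-0.0, -0.169, 0.986, -0.0]
force: [-0.5, -0.3, 0.2]
finger_gap: 0.003
grasp_force: 0.0
```

Request:
tcp_steps(motion={"rows": [[0, 0, 0, 0], [0, 0, 0, 0], [0, 0, 0, 0], [0, 0, 0, 0], [0, 0, 0, 0], [0, 0, 0, 0], [0, 0, 0, 0], [0, 0, 0, 0]]})

```text
time_s: 8.02
tool_pos: [0.4783, -0.0101, 0.0713]
eef_rot: [-0.0, -0.169, 0.986, -0.0]
force: [0.3, 0.2, -0.1]
finger_gap: 0.004
grasp_force: 0.0
```

Request:
tcp_steps(motion={"rows": [[0, 0, 0, 0], [0, 0, 0, 0], [0, 0, 0, 0], [0, 0, 0, 0], [0, 0, 0, 0], [0, 0, 0, 0], [0, 0, 0, 0], [0, 0, 0, 0]]})

```text
time_s: 8.68
tool_pos: [0.4783, -0.0101, 0.0713]
eef_rot: [0.0, -0.169, 0.986, -0.0]
force: [0.6, 0.7, 0.1]
finger_gap: 0.006
grasp_force: 0.0
```

Request:
tcp_steps(motion={"rows": [[0, 0, 0, 0], [0, 0, 0, 0], [0, 0, 0, 0], [0, 0, 0, 0], [0, 0, 0, 0], [0, 0, 0, 0], [0, 0, 0, 0], [0, 0, 0, 0]]})

```text
time_s: 9.35
tool_pos: [0.4783, -0.0101, 0.0713]
eef_rot: [-0.0, -0.169, 0.986, -0.0]
force: [-0.6, 0.0, -0.6]
finger_gap: 0.006
grasp_force: 0.0
```

```bash
python3 - <<'E'
from h import *
from cell import robot
togo(robot,(.4138,-.2040,.120))
f=robot.grab_frame("side");cv2.imwrite("pics/s3.png",cv2.resize(f["img"][160:320,170:400],(690,480)))
E
```

```text
9.35 pos [ 0.4783 -0.0101  0.0713] F [-0.6  0.  -0.6] shift [ 0.1254 -0.1614 -0.0487] ydir [-0.33  0.94 -0.  ] zdir [-0. -0. -1.]
```

View pics/s3.png

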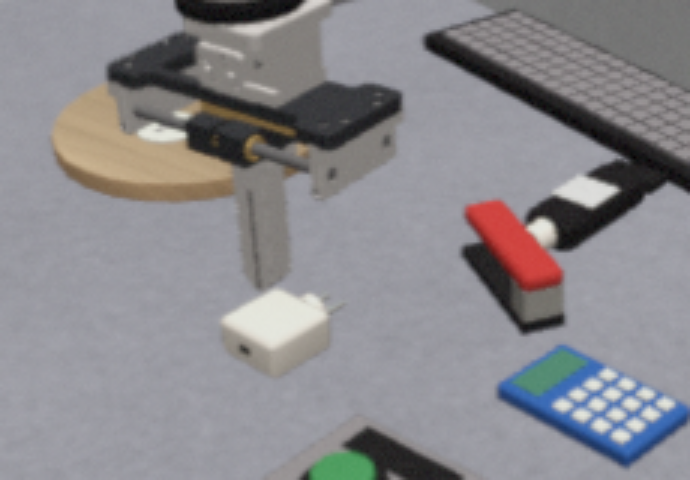

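The fingertips stayed over the charger without touching it. Now the button.

Request:
tcp_steps(motion={"rows": [[0, 0, -0.03, 0], [0.02, -0.025, -0.05, 0], [0.043, -0.055, -0.05, 0], [0.066, -0.085, -0.05, 0], [0.09, -0.115, -0.05, 0], [0.11, -0.14, -0.05, 0], [0.125, -0.16, -0.05, 0], [0.125, -0.16, -0.05, 0]]})

```text
time_s: 10.07
tool_pos: [0.4119, -0.207, 0.1215]
eef_rot: [-0.0, -0.166, 0.986, -0.001]
force: [0.2, -0.4, 0.8]
finger_gap: 0.008
grasp_force: 0.0
```

Request:
tcp_steps(motion={"rows": [[0, 0, 0, 0], [0, 0, 0, 0], [0, 0, 0, 0]]})

```text
time_s: 10.32
tool_pos: [0.4141, -0.2016, 0.1212]
eef_rot: [0.0, -0.17, 0.986, 0.0]
force: [-0.2, -0.3, 0.3]
finger_gap: 0.006
grasp_force: 0.0
```

```bash
python3 - <<'E'
from h import *
from cell import robot
o,T=state(robot);f=robot.grab_frame("wrist");cv2.imwrite("pics/w4.png",f["img"])
u,s,_=blob(f["img"],"g",(220,150,420,300));print(u,s,plane(f,u,.062,T@f["T_tool_cam"]))
togo(robot,(.4138,-.2035,.081))
E
```

```text
[316.88261387 252.85654008] (50.894439697265625, 46.31920623779297) [ 0.41027206 -0.20542554  0.062     ]
10.37 pos [ 0.4141 -0.2016  0.1212] F [0.4 0.6 0.2] shift [ 0.0009 -0.0017  0.0402] ydir [-0.33  0.94  0.  ] zdir [-0.  0. -1.]
```

View pics/w4.png

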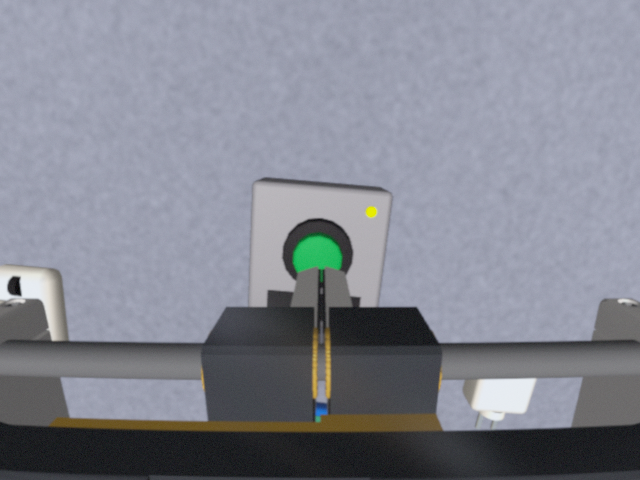

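The button is below the tips: its centre is at about (317,259), partly hidden, giving roughly (0.414,-0.204). I press in small steps and watch the force.

Request:
tcp_steps(motion={"rows": [[0.001, -0.002, 0.015, 0], [0.001, -0.002, 0.03, 0], [0.001, -0.002, 0.037, 0], [0.001, -0.002, 0.04, 0], [0.001, -0.002, 0.043, 0], [0.001, -0.002, 0.045, 0], [0.001, -0.002, 0.045, 0], [0.001, -0.002, 0.045, 0]]})

```text
time_s: 11.03
tool_pos: [0.4136, -0.2047, 0.0767]
eef_rot: [0.0, -0.169, 0.986, -0.0]
force: [-1.4, 2.5, 3.2]
finger_gap: 0.005
grasp_force: 1.9
```

Request:
tcp_steps(motion={"rows": [[0, 0, 0.001, 0], [0, 0, 0.002, 0], [0, 0, 0.002, 0], [0, 0, 0.002, 0]]})

```text
time_s: 11.37
tool_pos: [0.4137, -0.2048, 0.0749]
eef_rot: [0.0, -0.169, 0.986, -0.0]
force: [-4.3, 5.4, 15.1]
finger_gap: 0.004
grasp_force: 7.6
```

Request:
tcp_steps(motion={"rows": [[0, 0, 0.0005, 0], [0, 0, 0.001, 0], [0, 0, 0.001, 0], [0, 0, 0.001, 0]]})

```text
time_s: 11.7
tool_pos: [0.4138, -0.2049, 0.0745]
eef_rot: [0.001, -0.169, 0.986, -0.0]
force: [-8.5, 7.2, 34.5]
finger_gap: 0.006
grasp_force: 16.7
```

Request:
tcp_steps(motion={"rows": [[0, 0, -0.003, 0], [0, 0, -0.01, 0], [0, 0, -0.025, 0], [0, 0, -0.05, 0], [0, 0, -0.08, 0], [0, 0, -0.08, 0], [0, 0, -0.08, 0], [0, 0, -0.08, 0]]})

```text
time_s: 12.37
tool_pos: [0.4132, -0.2048, 0.153]
eef_rot: [0.0, -0.169, 0.986, -0.0]
force: [-0.1, 0.5, 0.2]
finger_gap: 0.004
grasp_force: 0.0
```

```bash
python3 - <<'E'
from h import *
from cell import robot
togo(robot,(0,0,0))
d=pickle.load(open("f0.pkl","rb"))
f=robot.grab_frame("side");cv2.imwrite("pics/s5.png",f["img"])
E
```

```text
12.37 pos [ 0.4132 -0.2048  0.153 ] F [-0.1  0.5  0.2] shift [0.3216 0.3306 0.153 ] ydir [-0.33  0.94 -0.  ] zdir [ 0. -0. -1.]
```

View pics/s5.png

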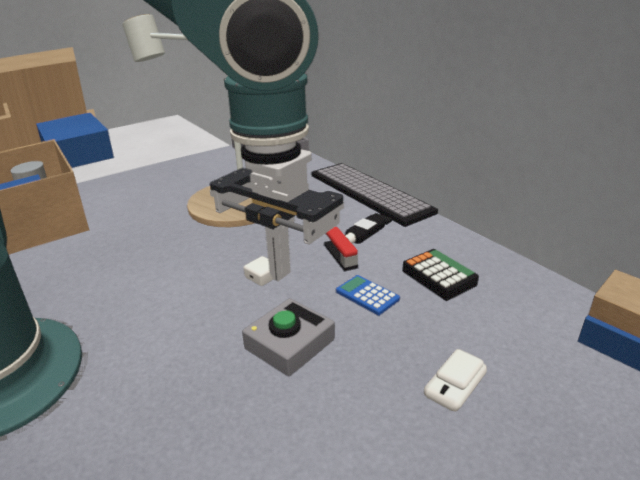

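The force rose to 34 N with no further travel, so the button was bottomed. It is up again and the goods sit where they were, with the arm clear.

```bash
python3 -c "
from cell import robot
print(robot.finish_job())"
```

```text
the job is handed in; nothing more can be done
None
```

I pointed at the charging disc and then the charger for just over two seconds each, with the fingertips about 2.4 cm above. I then pressed the green button fully down, drew back clear of it, saw no goods moved, and handed the job in at about 12 s of the 61 s allowed.

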